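# Thread the crossbar of a drying scaffold through two stand clamps and hold it

## Task

Set up the crossbar of the specimen drying scaffold: take the longer of the two metal rods out of the wooden rack, slide it in from the right (the rack's side) through the bore of the clamp on the first stand and straight on through the clamp on the second stand, until about 30 mm of it pokes out beyond the second clamp. Finish while still gripping the rod there, keeping it still, level and not pressed against the clamps, so that a colleague can tighten the thumbscrews. Leave the short rod lying in the rack and the jars standing where they are, and do not ram the clamps.

Things in the scene. Friction and masses are not known exactly. Their poses are not given: they have to be found in the camera images.
- long_rod_mid (a point): Middle, on the axis, of the longer of two plain round aluminium rods: 12 mm diameter, 500 mm long, 0.12 to 0.22 kg. Its y axis runs along the rod and starts roughly to the left (+y); either end may go first. It starts level in one of the two outer notches of the wooden rack (which one varies), axis 56 mm above the bench, its middle within 20 mm of half-way between the rack's boards.
- short_rod_mid (a point): Middle, on the axis, of the shorter rod, 12 mm diameter, 300 mm long, lying in the other outer notch, 110 mm beside the long rod. Leave it there.
- rack: Fixed wooden rack; origin under its middle. Two boards 18 mm thick, 170 mm wide, 66 mm high stand across its y axis 90 mm either side of the middle, with notches open on top, 18 mm wide, 16 mm deep, at x = -55, 0 and 55 mm, that carry the rods. Between the boards only two rails 12 mm high, so the rods' middles are free to grip from above.
- stands: Two fixed lab stands side by side with a rod clamp on each; origin on the bench below the bore line, half-way between the clamps; y axis along the bores, to the left. Uprights: 12 mm rods, 300 mm tall, 34 mm behind the bore line (+x), level with each clamp. Base plates 14 mm thick, from 100 mm before to 70 mm behind the bore line and 106 mm to either side along y.
- bore_first (a point): Centre of the bore of the first clamp, the one nearer the rack (-y side). Aluminium block 38 x 38 mm, 26 mm long along the bore; level round through-bore 18 mm in diameter, mouth chamfered 2 mm, 180 mm above the bench. The bore runs along this point's y axis; the rod goes in towards +y. z is up. A thumbscrew sticks up to 45 mm above the bore axis.
- bore_second (a point): Centre of the bore of the second, identical clamp, on the same line 110 mm further along y (left); same axes. Its far face is 13 mm beyond this point. With 30 mm of rod out past that face, the middle of the rod is 207 mm before this point.
- specimen_jar: Closed glass jar, 72 mm diameter, 105 mm high, black lid, on the bench beyond the rack; origin at the centre of its underside. Leave it alone.
- small_jar: Closed glass jar, 52 mm diameter, 75 mm high, white lid, on the bench left of the stands; origin at the centre of its underside. Leave it alone.

How it is judged:
On the way, in this order (a step that is already met when the one before it is completed fails the run):
1. the long rod is gripped and lifted clear of the rack (height (world z) of long_rod_mid above 0.1 m and contact force between the fingers and long_rod above 1.5 N), for 0.1 s.
2. the rod is through the first clamp and not yet in the second (y of long_rod_mid in the frame of bore_first above -0.235 m and y of long_rod_mid in the frame of bore_second below -0.265 m and x of long_rod_mid in the frame of bore_first between -0.02 and 0.02 m and z of long_rod_mid in the frame of bore_first between -0.02 and 0.02 m and angle between the y axis of long_rod_mid and the y axis of bore_first, either way round below 0.09 rad).
At the end, for the whole second after the job is handed in: Long rod spans both bores, 15 to 50 mm past the second clamp, middle within 10 mm and axis within 0.05 rad of the bore line, at rest, gripped by the fingers (over 1.5 N), pressing the clamps with under 5 N; short rod and jars within 30 mm of their starts (y of long_rod_mid in the frame of bore_second between -0.222 and -0.187 m and x of long_rod_mid in the frame of bore_second between -0.01 and 0.01 m and z of long_rod_mid in the frame of bore_second between -0.01 and 0.01 m and angle between the y axis of long_rod_mid and the y axis of bore_second, either way round below 0.05 rad and contact force between the fingers and long_rod above 1.5 N and contact force between long_rod and stands below 5 N and linear speed of long_rod below 0.02 m/s and distance of each of short_rod_mid, specimen_jar, small_jar from where it was at the start of the episode below 0.03 m); the arm keeps its last pose, push and grip.
It fails at once if the rod or the robot rams the clamps (over 40 N) (contact force between any of long_rod, the arm, the fingers and stands above 40 N).
It fails at once if a jar is knocked over (angle between any of specimen_jar, small_jar's own z axis and vertical above 0.5 rad).
It also fails if it takes over 42 s, if anything falls off the work surface, if the arm or the gripper's body presses on something with over 40 N, if the wrist force passes 120 N, or if a joint passes its speed limit or range.

## Robot

A 7-joint arm with a two-finger parallel gripper is mounted at the origin on the work surface. World frame = base frame: x ahead of the robot, y to its left, z up, the work surface at z = 0. Lengths are in m, angles in rad, forces in N, time in s.
With the tool pointing down it reaches from about 0.4 to 0.85 m from the base axis. Payload 4.5 kg.
Tool frame: the origin (TCP) lies at the very end of the fingers, on their centre line; the grasp point (between the pads) lies 19 mm behind it; y points along the fingers, x is the direction in which the jaws open and shut, and the axes are right-handed (so a half turn about y gives the same grasp; the last joint's range is limited). The gripper opens to 88 mm and grips with 3 to 60 N. Pads are 18 mm wide; open, the fingers measure 123 mm over their backs; the gripper's body (75 mm by 187 mm) begins 45 mm behind the grasp point.
Start: joints at [1.323, 0.689, -0.195, 1.565, 0.157, 0.902, -0.215], TCP at [0.174, -0.6, 0.239] pointing down, gripper open.
Joint ranges: [-3.01, 3.01], [-0.46, 2.08], [-1.47, 1.51], [0.13, 2.56], [-1, 4.14], [0.04, 2.09], [-2.66, 2.66]. Speed limits (rad/s): [2.57, 2.57, 3.14, 3.14, 3.14, 3.14, 3.14].

## Interface

Orientations are given as a unit quaternion [w, x, y, z].
In Python, from plant import env, eoat, telemetry, capture, spotter gives the robot as it stands. The module is installed in compiled form; this text tells all that it offers. Calls block until the motion is done:
- env.movep(position, orientation): joint-space move of the TCP to a pose.
- env.servo_line(position, ori=None, velocity=0.15, contact_N=None): straight line of the TCP; ori=None keeps the orientation; velocity is the mean speed in m/s. With contact_N (N) it stops when the force on the tool has changed by that much, and returns True; else False.
- env.set_joints(angles): joint-space move.
- eoat.set_gripper(opening, f_grip=None): finger opening in m; f_grip is the grip in N (None keeps the last); returns when the fingers have stopped.
- env.wait(seconds).
- env.ik(position, orientation): joint angles nearest the present ones, or None.
- telemetry.sense(): the state.
- capture(name): name is "side" or "top"; returns a dict with "image" (420x560x3 uint8, red, green, blue), "z_map" (420x560 float32, m along the optical axis (not along the pixel's ray), 0 where there is no reading), "camera_matrix" (3x3 intrinsics, pixels), "k1" (the pictures are not rectified: a ray, as slopes to the right and down, at radius r is drawn at 1 + k1 r^2 times it, then the intrinsics apply), "rvec" (rotation vector, rad) and "tvec" (3), from world to camera coordinates, as OpenCV has them. Camera axes: x right, y down, z forward; pixel columns grow to the right and rows downward; lengths in m; the calibration is good to about 2 mm. A picture is of the moment at which its call begins.
A pose or a line that the arm cannot do raises env.IKError and nothing moves.
- env.close_job(): hands the job in, once; it reports no verdict.
Trained networks look in the newest picture that a camera, given by its name, has taken for a name from the list of things; names that differ only in an ending like _2 or _b are one class to them, and where a whole thing is asked for, a point or a joint stands for the part that bears it (a point fixed in the world has none). Each returns a list of dicts, best first, with "p" (0 to 1); they miss things now and then, are a little off and sometimes report something else, mostly with a low value. They report only what shows in the picture. A call takes as long as a camera call.
- spotter.find_in(thing, camera): "centre" ([x, y, z] in m, in world coordinates, good to about 4 mm: the middle of the surface that is visible of it).
- spotter.spot_point(thing, camera): "centre" ([x, y, z] in m, in world coordinates, good to about 4 mm: a listed point, or the origin of a listed thing).
The state is a dict: "t": time; "joint_pos": joint angles; "qd": joint speeds; "effort": joint torques, N m; "tcp_pos": TCP position; "orientation": TCP orientation; "ft_force": force on the tool from outside, world axes, zero at the start; "moment": the same for the moment, N m; "grip_width": finger opening in m.
Only numpy, scipy, OpenCV 4.12 (cv2) and the standard library are available. Lean on these libraries where they do the work, as an engineer would, in place of code of your own. Each camera call takes 0.05 s, during which the arm holds its last target.

## Working session

There is one attempt and no reset: what is moved stays moved. The work goes in short steps, each a Python script; the robot and the scene stay as the last script left them, time stands still between calls to the robot, and variables do not carry over. Pictures are saved under pics/ and viewed, and the job is handed in when it is done.

```bash
mkdir -p pics; ls
cat > h.py <<'E'
import numpy as np, cv2
from plant import env, eoat, telemetry, capture, spotter
def snap(cam,name):
    c=capture(cam); cv2.imwrite(f'pics/{name}.png',cv2.cvtColor(c['image'],cv2.COLOR_RGB2BGR)); np.savez(f'pics/{name}.npz',**{k:v for k,v in c.items()}); return c
E
python3 - <<'E'
from h import *
s=telemetry.sense(); print(s)
for cam in ('top','side'):
    c=snap(cam,cam+'0'); print(cam,c['camera_matrix'],c['k1'],c['rvec'],c['tvec'])
    for t in ['long_rod_mid','short_rod_mid','rack','stands','bore_first','bore_second','specimen_jar','small_jar']:
        print(t,[(np.round(r['centre'],4),round(r['p'],2)) for r in spotter.spot_point(t,cam)][:3])
E
```

```text
pics
{'t': 0.0, 'joint_pos': array([ 1.32282975,  0.68997591, -0.19453021,  1.56634315,  0.15729681,
        0.90248213, -0.21509979]), 'qd': array([-0.00133514, -0.00065486, -0.0006501 ,  0.00042126,  0.00073853,
       -0.00014397, -0.00152767]), 'effort': array([ 6.49329149e-05, -5.27564871e+01, -1.26630194e+00, -1.53426111e+01,
       -5.25095535e-02,  6.73057701e-03,  1.58131179e-04]), 'tcp_pos': array([ 0.17357082, -0.59976084,  0.23791571]), 'orientation': array([ 0.56562669, -0.56492328,  0.42534757, -0.424273  ]), 'ft_force': array([ 0.07314433, -0.06514854,  0.44572258]), 'moment': array([-0.06476148,  0.00267018,  0.04494807]), 'grip_width': 0.0883462904142764}
top [[406.01762661   0.         282.95646472]
 [  0.         406.01762661 210.7847513 ]
 [  0.           0.           1.        ]] -0.02471533467965627 [ 2.18281146 -2.17953848  0.13074837] [0.06247927 0.58637973 1.25443841]
long_rod_mid [(array([ 0.5577, -0.2502,  0.0573]), 0.57)]
short_rod_mid [(array([ 0.4514, -0.2659,  0.0561]), 0.81)]
rack []
stands [(array([5.485e-01, 1.237e-01, 5.000e-04]), 0.6)]
bore_first [
[... 315 characters left out ...]
708065   0.         275.85644968]
 [  0.         386.55708065 206.79379622]
 [  0.           0.           1.        ]] -0.04873772826909771 [ 2.43464413 -0.07329423  0.04289044] [-0.58705855  0.17978611  0.96056725]
long_rod_mid [(array([ 0.5551, -0.2533,  0.0582]), 0.81)]
short_rod_mid [(array([ 0.4464, -0.2682,  0.0545]), 0.74)]
rack []
stands [(array([ 0.5489,  0.1234, -0.0029]), 0.87)]
bore_first [(array([0.5442, 0.0698, 0.1797]), 0.79), (array([ 0.4455, -0.2725,  0.058 ]), 0.35)]
bore_second [(array([0.5519, 0.1777, 0.1787]), 0.63), (array([ 0.5511,  0.1277, -0.0015]), 0.25)]
specimen_jar [(array([ 0.7437, -0.2183,  0.004 ]), 0.61)]
small_jar [(array([ 0.5191,  0.4457, -0.0039]), 0.76)]
```

View pics/top0.png

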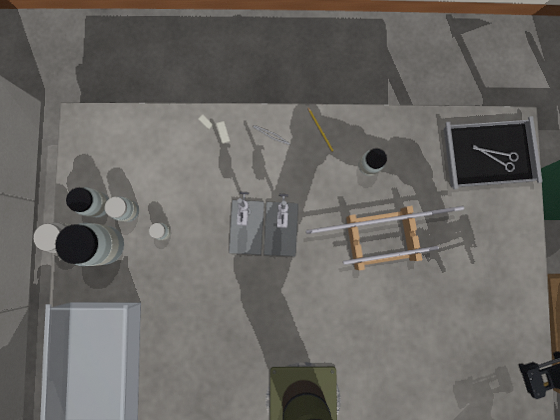

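View pics/side0.png

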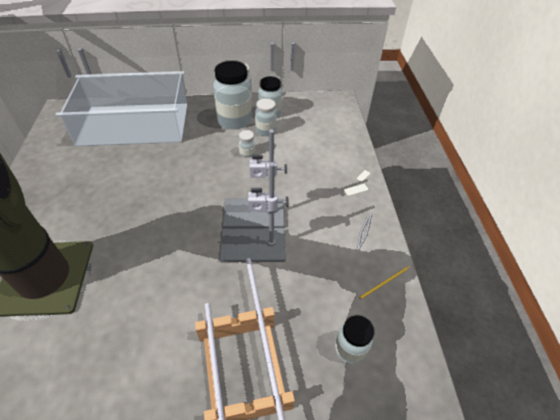

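The top view shows the long rod from about (308,233) to (463,209), in the rack's far notch. The short rod runs (345,263)–(455,245), and the clamps are at (283,212) and (242,212). Next I'll fit the rod and clamps precisely from depth.

```bash
cat >> h.py <<'E'
def cloud(c):
    K,k1=c['camera_matrix'],float(c['k1']); z=c['z_map']; h,w=z.shape
    u,v=np.meshgrid(np.arange(w),np.arange(h))
    p=np.stack([(u-K[0,2])/K[0,0],(v-K[1,2])/K[1,1]],-1)
    q=p.copy()
    for _ in range(10): q=p/(1+k1*(q**2).sum(-1,keepdims=True))
    P=np.concatenate([q,np.ones((h,w,1))],-1)*z[...,None]
    R=cv2.Rodrigues(np.array(c['rvec']))[0]
    W=(P-np.array(c['tvec']).ravel())@R
    W[z<=0]=np.nan
    return W
def proj(c,X):
    R=cv2.Rodrigues(np.array(c['rvec']))[0]; p=np.atleast_2d(X)@R.T+np.array(c['tvec']).ravel()
    q=p[:,:2]/p[:,2:]; q=q*(1+float(c['k1'])*(q**2).sum(1,keepdims=True)); K=c['camera_matrix']
    return np.c_[q[:,0]*K[0,0]+K[0,2],q[:,1]*K[1,1]+K[1,2]]
E
cat > a.py <<'E'
from h import *
for cam in ('top0','side0'):
    c=dict(np.load(f'pics/{cam}.npz')); W=cloud(c)
    f=W.reshape(-1,3); f=f[~np.isnan(f[:,0])]
    # rod
    a=np.array([0.556,-0.252]); 
    m=(f[:,2]>0.05)&(f[:,2]<0.072)&(f[:,1]<0.02)&(f[:,1]>-0.53)
    p=f[m]; d=np.array([-.15,1.])if 0 else None
    # iterative line fit
    slope=-0.15 if cam=='x' else None
    best=None
    for s in np.linspace(-.3,.3,121):
        r=p[:,0]-a[0]-s*(p[:,1]-a[1]); n=(abs(r)<.006).sum()
        if best is None or n>best[0]: best=(n,s)
    s=best[1]; b=a[0]-s*a[1]
    for _ in range(8):
        r=p[:,0]-s*p[:,1]-b; k=abs(r)<.009; s,b=np.polyfit(p[k,1],p[k,0],1)
    q=p[k]; zz=np.polyfit(q[:,1],q[:,2],1)
    print(cam,'rod n',k.sum(),'slope',s,'x at -.25',s*-.25+b,'y range',np.sort(q[:,1])[[0,2,5,-6,-3,-1]],'z fit at -.25',np.polyval(zz,-.25),zz[0],'zmax',np.percentile(q[:,2],90))
    # clamps
    for y0 in (.069,.177):
        m=(abs(f[:,0]-.548)<.07)&(abs(f[:,1]-y0)<.03)&(f[:,2]>.15)&(f[:,2]<.32)
        g=f[m]; print(' clamp',m.sum())
        for lo in np.arange(.15,.31,.01):
            k=(g[:,2]>=lo)&(g[:,2]<lo+.01)
            if k.sum()>2: print('  %.2f'%lo,k.sum(),'x',np.round(np.percentile(g[k,0],[2,50,98]),4),'y',np.round(np.percentile(g[k,1],[2,50,98]),4))
E
python3 a.py
python3 - <<'E'
import cv2
for n,(x0,y0,x1,y1) in {'top0':(215,170,325,260),'side0':(210,120,310,275)}.items():
    i=cv2.imread(f'pics/{n}.png')[y0:y1,x0:x1]; s=min(780/(x1-x0),590/(y1-y0)); cv2.imwrite(f'pics/{n}_z.png',cv2.resize(i,None,fx=s,fy=s,interpolation=cv2.INTER_CUBIC))
E
```

```text
top0 rod n 628 slope -0.15485897642062907 x at -.25 0.5576373819936896 y range [-0.50104669 -0.49784685 -0.49540077 -0.00953516 -0.00647358 -0.00389485] z fit at -.25 0.06111084363146361 -0.00036626698701488065 zmax 0.06499508391961513
 clamp 261
  0.18 27 x [0.5517 0.6147 0.6178] y [0.057  0.0694 0.0818]
  0.19 108 x [0.5278 0.5581 0.5856] y [0.0563 0.0697 0.0833]
  0.20 69 x [0.5302 0.5494 0.5878] y [0.0588 0.0725 0.0833]
  0.22 24 x [0.5344 0.5489 0.5684] y [0.0661 0.0702 0.0728]
  0.26 3 x [0.5749 0.5754 0.5774] y [0.0686 0.0709 0.0735]
  0.28 3 x [0.5755 0.5756 0.578 ] y [0.0665 0.0713 0.0738]
  0.29 6 x [0.575  0.5796 0.5867] y [0.0642 0.0678 0.0713]
  0.30 14 x [0.5762 0.5799 0.5839] y [0.0642 0.0692 0.0741]
 clamp 274
  0.16 3 x [0.555  0.5576 0.5603] y [0.1673 0.1673 0.1673]
  0.17 9 x [0.5632 0.5792 0.6098] y [0.1667 0.167  0.1808]
  0.18 18 x [0.5337 0.6051 0.6176] y [0.1683 0.1777 0.1925]
  0.19 108 x [0.5337 0.5645 0.5961] y [0.1656 0.1764 0.1925]
  0.20 69 x [0.5329 0.5601 0.5932] y [0.1677 0.1758 0.1922]
  0.21 6 x [0.5515 0.5695 0.586 ] y [0.1733 0.1775 0.1802]
  0.22
[... 1884 characters left out ...]
3 0.5587 0.5972] y [0.1651 0.1725 0.19  ]
  0.20 40 x [0.5339 0.5522 0.5932] y [0.1664 0.1776 0.1877]
  0.21 31 x [0.5407 0.5612 0.5902] y [0.1702 0.1755 0.1793]
  0.22 41 x [0.5394 0.5563 0.5902] y [0.1712 0.1765 0.1802]
  0.23 18 x [0.5804 0.5851 0.5903] y [0.1709 0.1731 0.1787]
  0.24 16 x [0.5805 0.585  0.5901] y [0.1702 0.1737 0.1772]
  0.25 16 x [0.5805 0.5852 0.59  ] y [0.1719 0.1737 0.1762]
  0.26 17 x [0.5804 0.585  0.59  ] y [0.1716 0.1737 0.1766]
  0.27 16 x [0.5805 0.5851 0.5899] y [0.1718 0.174  0.1771]
  0.28 18 x [0.5805 0.585  0.5899] y [0.1706 0.1735 0.1767]
  0.29 20 x [0.5805 0.585  0.5898] y [0.1719 0.1752 0.1825]
  0.30 9 x [0.5805 0.5852 0.5894] y [0.1709 0.176  0.1811]
```

```bash
cat >> h.py <<'E'
from scipy.spatial.transform import Rotation as Rot
def quat(a, pitch=0., sgn=1):
    """rod direction d=(sin a cos p, cos a cos p, sin p); jaws open across it; tool down"""
    d=np.array([np.sin(a)*np.cos(pitch),np.cos(a)*np.cos(pitch),np.sin(pitch)])
    x=sgn*np.array([np.cos(a),-np.sin(a),0]); z=-d if False else None
    # y tool = down-ish, perpendicular to d and x
    up=np.cross(x*sgn,d); y=-up
    M=np.c_[x,y,np.cross(x,y)]
    q=Rot.from_matrix(M).as_quat(); return np.array([q[3],q[0],q[1],q[2]])
def tcp_for(mid,a,pitch=0.,off=0.019):
    d=np.array([np.sin(a)*np.cos(pitch),np.cos(a)*np.cos(pitch),np.sin(pitch)]); up=np.cross([np.cos(a),-np.sin(a),0],d)
    return np.array(mid)-off*up
def st(tag=''):
    s=telemetry.sense(); print(tag,'t%.2f'%s['t'],'tcp',np.round(s['tcp_pos'],4),'F',np.round(s['ft_force'],1),'M',np.round(s['moment'],2),'w%.4f'%s['grip_width']); return s
E
python3 - <<'E'
from h import *
q=telemetry.sense()['orientation']; print(Rot.from_quat(q[[1,2,3,0]]).as_matrix())
aR=np.arctan(-.155); aB=.057
for sg in (1,-1):
    for mid,a in (([.557,-.2525,.056],aR),([.557,-.2525,.19],aR),([.528,-.229,.18],aB),([.5395,-.028,.18],aB)):
        j=env.ik(tcp_for(mid,a),quat(a,0,sg)); print(sg,None if j is None else np.round(j,2))
E
```

```text
[[ 2.78083550e-01  2.92080673e-05  9.60556890e-01]
 [-9.60556886e-01 -8.49719830e-05  2.78083552e-01]
 [ 8.97427068e-05 -9.99999996e-01  4.42669949e-06]]
1 [ 0.52  0.97 -0.3   1.73  0.51  0.53  0.05]
1 [ 0.61  0.79 -0.46  1.66  0.46  0.8   0.09]
1 [ 0.56  0.75 -0.39  1.79  0.42  0.69 -0.13]
1 [ 0.21  0.71 -0.4   1.89  0.45  0.63 -0.53]
-1 [ 0.2   0.98  0.28  1.75 -0.51  0.49 -2.18]
-1 [ 0.15  0.78  0.36  1.69 -0.38  0.74 -2.29]
-1 [ 0.1   0.77  0.41  1.81 -0.46  0.66 -2.42]
-1 [-0.33  0.75  0.51  1.92 -0.61  0.63 -2.63]
```

View pics/side0_z.png

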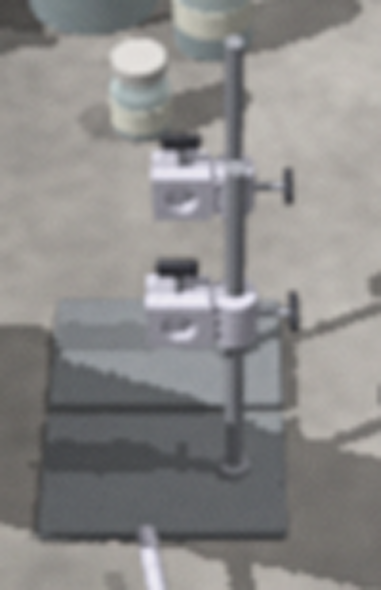

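Run:
```python
from h import *
a=np.arctan(-.155); m=np.array([.5565,-.2525,.056])
env.movep(tcp_for(m+[0,0,.09],a),quat(a)); st('above')
eoat.set_gripper(0.05,40)
env.servo_line(tcp_for(m,a),velocity=.12); st('down')
snap('top','grasp_t'); snap('side','grasp_s')
```

```text
above t2.82 tcp [ 0.5558 -0.2545  0.1271] F [ 0.6 -0.2 -0.1] M [-0.07 -0.09 -0.01] w0.0882
down t4.42 tcp [ 0.5571 -0.2526  0.0376] F [-0.  -1.  -0.3] M [-0.03 -0.11  0.01] w0.0501
```

View pics/grasp_t.png

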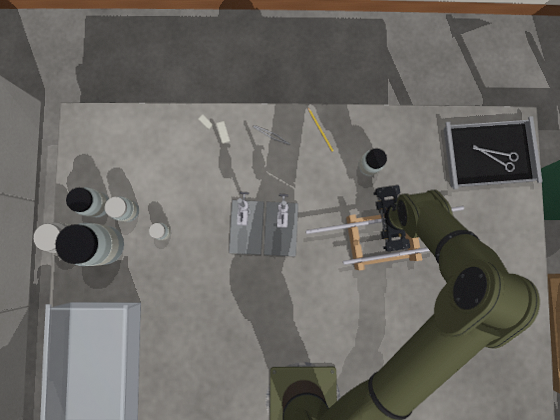

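View pics/grasp_s.png

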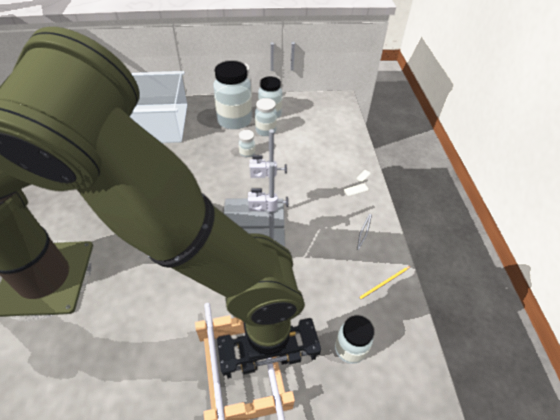

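The gripper straddles the long rod between the boards, with the rod emerging at (275,372) in the side view. I'll grip, lift and go to the pre-insert pose.

```bash
cat >> h.py <<'E'
BF=np.array([.545,.070,.180]); aB=.057
def bd(a=aB): return np.array([np.sin(a),np.cos(a),0])
E
python3 - <<'E'
from h import *
a=np.arctan(-.155); m=np.array([.5565,-.2525,.056])
eoat.set_gripper(0.0,50); st('grip')
env.servo_line(tcp_for(m+[0,0,.13],a),velocity=.15); st('lift')
env.wait(.1)
p=BF-bd()*.300
env.servo_line(tcp_for(p,aB),ori=quat(aB),velocity=.06); st('pre')
env.wait(.2); st('pre')
for cam in ('top','side'):
    snap(cam,'pre_'+cam)
    for t in ('long_rod_mid','bore_first','bore_second','short_rod_mid'):
        print(cam,t,[(np.round(r['centre'],4),round(r['p'],2)) for r in spotter.spot_point(t,cam)][:2])
E
```

```text
grip t5.22 tcp [ 0.5567 -0.2525  0.0372] F [-0.2  0.3  1.4] M [ 0.03 -0.12 -0.03] w0.0097
lift t6.24 tcp [ 0.5556 -0.2524  0.166 ] F [ 0.1  0.5 -1.8] M [-0.03 -0.06 -0.01] w0.0101
pre t7.11 tcp [ 0.5283 -0.2297  0.161 ] F [ 0.3 -0.2 -2. ] M [-0.02 -0.09  0.02] w0.0097
pre t7.31 tcp [ 0.5282 -0.2298  0.161 ] F [ 0.4 -0.6 -1.6] M [-0.07 -0.07  0.04] w0.0101
top long_rod_mid [(array([ 0.5306, -0.2283,  0.1787]), 0.71)]
top bore_first [(array([0.5436, 0.0678, 0.1791]), 0.79)]
top bore_second [(array([0.551 , 0.1748, 0.18  ]), 0.58)]
top short_rod_mid []
side long_rod_mid [(array([ 0.5271, -0.2373,  0.1836]), 0.75), (array([ 0.447 , -0.2726,  0.0544]), 0.6)]
side bore_first []
side bore_second [(array([0.5561, 0.1758, 0.1789]), 0.71)]
side short_rod_mid [(array([ 0.4482, -0.2717,  0.0552]), 0.6)]
```

View pics/pre_top.png

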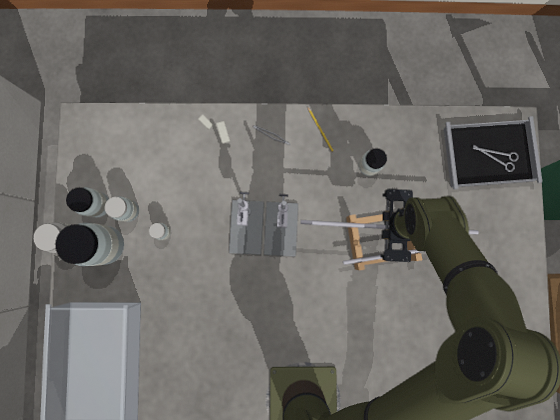

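View pics/pre_side.png

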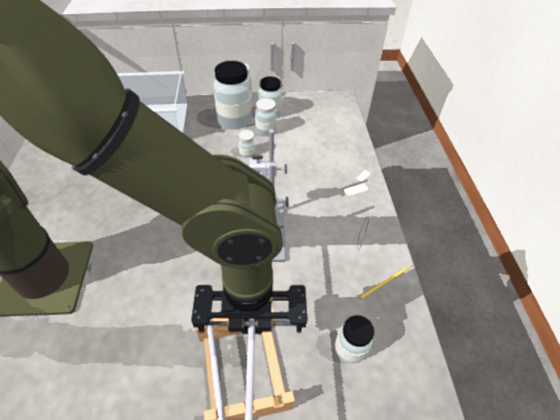

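The rod is held level, with its tip at (302,223) in the top view just before the first clamp. The side view of that clamp is blocked by the wrist. I'll measure the rod axis against the clamps in the same top picture.

```bash
cat > b.py <<'E'
from h import *
import sys
def rodfit(W,y0,y1,x0=.53,yr=-.23,s=.057,zl=.165,zh=.2,tag=''):
    f=W.reshape(-1,3); f=f[~np.isnan(f[:,0])]
    k=(f[:,1]>y0)&(f[:,1]<y1)&(f[:,2]>zl)&(f[:,2]<zh); p=f[k]; b=x0-s*yr
    for _ in range(8):
        r=p[:,0]-s*p[:,1]-b; kk=abs(r)<.009; s,b=np.polyfit(p[kk,1],p[kk,0],1)
    q=p[kk]; # z of top: near axis
    c=abs(q[:,0]-s*q[:,1]-b)<.0025
    zz=np.polyfit(q[c,1],q[c,2],1)
    print(tag,'n',kk.sum(),'slope %.4f'%s,'x@-.23 %.4f x@.07 %.4f x@.18 %.4f'%(b-.23*s,b+.07*s,b+.18*s),'ztop@-.23 %.4f z@.07 %.4f slope %.4f'%(np.polyval(zz,-.23),np.polyval(zz,.07),zz[0]),'ymax',np.sort(q[:,1])[-4:],'ymin',np.sort(q[:,1])[:3])
if __name__=='__main__':
    for cam in ('pre_top','pre_side'):
        c=dict(np.load(f'pics/{cam}.npz')); W=cloud(c)
        rodfit(W,-.19,.05,tag=cam+' front'); rodfit(W,-.52,-.27,tag=cam+' rear'); rodfit(W,-.52,.05,tag=cam+' all')
    # initial clamp planes
    for cam in ('top0','side0','pre_top'):
        f=cloud(dict(np.load(f'pics/{cam}.npz'))).reshape(-1,3); f=f[~np.isnan(f[:,0])]
        for y0,xc in ((.07,.545),(.179,.5515)):
            t=f[(abs(f[:,0]-xc)<.016)&(abs(f[:,1]-y0)<.010)&(f[:,2]>.19)&(f[:,2]<.208)]
            print(cam,'block top z',len(t),np.round(np.percentile(t[:,2],[10,50,90]),4) if len(t) else '')
    # base plate / bench height bias
        t=f[(abs(f[:,0]-.5)<.03)&(abs(f[:,1]-.1)<.08)&(f[:,2]<.03)]; print(cam,'plate z',np.round(np.percentile(t[:,2],[10,50,90]),4))
        t=f[(abs(f[:,0]-.4)<.03)&(abs(f[:,1]-.1)<.08)&(f[:,2]<.03)]; print(cam,'bench z',np.round(np.percentile(t[:,2],[10,50,90]),4))
E
python3 b.py
python3 - <<'E'
import cv2
i=cv2.imread('pics/pre_top.png')[180:265,225:395]; cv2.imwrite('pics/pre_top_z.png',cv2.resize(i,None,fx=4.6,fy=4.6,interpolation=cv2.INTER_NEAREST))
E
```

```text
pre_top front n 323 slope 0.0568 x@-.23 0.5277 x@.07 0.5447 x@.18 0.5510 ztop@-.23 0.1860 z@.07 0.1864 slope 0.0014 ymax [0.01933535 0.01950798 0.01962532 0.01972258] ymin [-0.18921587 -0.18915087 -0.18852981]
pre_top rear n 36 slope -0.0132 x@-.23 0.5108 x@.07 0.5068 x@.18 0.5053 ztop@-.23 0.1962 z@.07 0.2086 slope 0.0415 ymax [-0.4550123  -0.45330994 -0.45323471 -0.45314235] ymin [-0.4761084  -0.47561284 -0.47531171]
pre_top all n 405 slope 0.0574 x@-.23 0.5276 x@.07 0.5448 x@.18 0.5512 ztop@-.23 0.1862 z@.07 0.1862 slope -0.0002 ymax [0.01933535 0.01950798 0.01962532 0.01972258] ymin [-0.4761084  -0.47561284 -0.47531171]Traceback (most recent call last):
  File "b.py", line 15, in <module>
    rodfit(W,-.19,.05,tag=cam+' front'); rodfit(W,-.52,-.27,tag=cam+' rear'); rodfit(W,-.52,.05,tag=cam+' all')
    ~~~~~~^^^^^^^^^^^^^^^^^^^^^^^^^^^^^
  File "b.py", line 7, in rodfit
    r=p[:,0]-s*p[:,1]-b; kk=abs(r)<.009; s,b=np.polyfit(p[kk,1],p[kk,0],1)
                                             ~~~~~~~~~~^^^^^^^^^^^^^^^^^^^
    raise TypeError("expected non-empty vector for x")
TypeError: expected non-empty vector for x
```

View pics/pre_top_z.png

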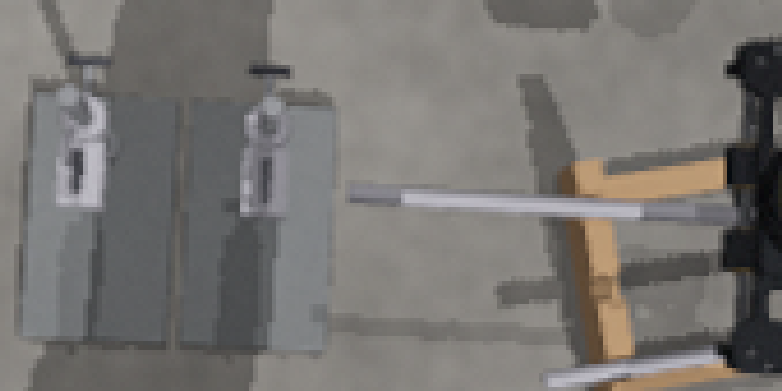

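```bash
sed -i "s/for cam in ('pre_top','pre_side')/for cam in ('pre_top',)/" b.py; python3 b.py | tail -12
python3 - <<'E'
import sys; sys.path.insert(0,'.')
from h import *
# upright heads & stems & block edges, mean estimates
for cam in ('top0','pre_top','side0'):
    f=cloud(dict(np.load(f'pics/{cam}.npz'))).reshape(-1,3); f=f[~np.isnan(f[:,0])]
    for y0,xc in ((.07,.5455),(.179,.551)):
        t=f[(abs(f[:,0]-xc-.034)<.012)&(abs(f[:,1]-y0)<.015)&(f[:,2]>.292)&(f[:,2]<.306)]
        u=f[(abs(f[:,0]-xc)<.03)&(abs(f[:,1]-y0)<.02)&(f[:,2]>.215)&(f[:,2]<.232)&(f[:,0]<xc+.022)]
        print(cam,'upright cap mean',t[:,:2].mean(0).round(4),t[:,:2].min(0).round(4),t[:,:2].max(0).round(4),len(t),'screw',u[:,:2].mean(0).round(4),'mid',((u[:,:2].min(0)+u[:,:2].max(0))/2).round(4),len(u))
E
```

```text
top0 block top z 60 [0.1969 0.1999 0.2019]
top0 block top z 58 [0.1974 0.1994 0.2015]
top0 plate z [0.01   0.0147 0.0177]
top0 bench z [-0.0025  0.0008  0.0042]
side0 block top z 88 [0.1981 0.1993 0.2014]
side0 block top z 71 [0.1978 0.1992 0.2008]
side0 plate z [0.0112 0.0139 0.0161]
side0 bench z [-0.0018  0.0002  0.0022]
pre_top block top z 60 [0.1971 0.1998 0.2029]
pre_top block top z 57 [0.1973 0.1993 0.2016]
pre_top plate z [0.0102 0.0145 0.018 ]
pre_top bench z [-0.0027  0.0007  0.0042]
top0 upright cap mean [0.5806 0.0689] [0.5762 0.0641] [0.587  0.0742] 18 screw [0.5474 0.071 ] mid [0.5465 0.0702] 23
top0 upright cap mean [0.5861 0.1786] [0.5808 0.1735] [0.5914 0.1837] 21 screw [0.5526 0.1803] mid [0.5515 0.1796] 23
pre_top upright cap mean [0.5802 0.0686] [0.5746 0.064 ] [0.5867 0.0741] 20 screw [0.5475 0.0709] mid [0.5464 0.0701] 23
pre_top upright cap mean [0.5861 0.1786] [0.5809 0.1736] [0.5914 0.1836] 21 screw [0.5528 0.1801] mid [0.5517 0.1797] 24
side0 upright cap mean [0.5791 0.0656] [0.5746 0.0606] [0.5834 0.0737] 28 screw [0.5449 0.0673] mid [0.5446 0.0679] 50
side0 upright cap mean [0.5851 0.1755] [0.5805 0.1705] [0.5898 0.1827] 28 screw [0.5501 0.1774] mid [0.5502 0.178 ] 41
```

Block tops read 0.199–0.200 m against the expected 0.199, and the rod top reads 0.186, so the heights agree. In x the bores sit within about 1 mm of the rod's line. After a small correction I'll insert it with contact monitoring.

```bash
cat >> h.py <<'E'
BF=np.array([.5456,.0695,.180]); aB=.054
E
python3 - <<'E'
from h import *
env.servo_line(tcp_for(BF-bd(aB)*.298,aB),ori=quat(aB),velocity=.03); env.wait(.2); st('aligned')
r=env.servo_line(tcp_for(BF-bd(aB)*.235,aB),velocity=.04,contact_N=5); st(f'entry {r}')
if not r:
    r=env.servo_line(tcp_for(BF-bd(aB)*.190,aB),velocity=.04,contact_N=5); st(f'mid {r}')
env.wait(.2); st()
c=snap('top','ins1_top'); snap('side','ins1_side')
i=cv2.imread('pics/ins1_top.png')[180:265,225:395]; cv2.imwrite('pics/ins1_top_z.png',cv2.resize(i,None,fx=4.6,fy=4.6,interpolation=cv2.INTER_NEAREST))
from b import rodfit
rodfit(cloud(c),-.13,.05,tag='front',x0=.535,yr=-.13); rodfit(cloud(c),.088,.16,tag='gap')
E
```

```text
aligned t8.26 tcp [ 0.5295 -0.2281  0.161 ] F [-0.4  0.2 -1.9] M [-0.03 -0.1  -0.01] w0.0100
entry False t9.98 tcp [ 0.5328 -0.1655  0.161 ] F [ 0.1 -0.  -2.5] M [-0.07 -0.09  0.01] w0.0097
mid False t11.26 tcp [ 0.5353 -0.1207  0.161 ] F [ 0.  -0.9 -2.2] M [-0.04 -0.08 -0.02] w0.0100
 t11.46 tcp [ 0.5353 -0.1205  0.161 ] F [-0.1 -0.3 -1.5] M [-0.04 -0.07 -0.01] w0.0099
front n 237 slope 0.0554 x@-.23 0.5286 x@.07 0.5452 x@.18 0.5513 ztop@-.23 0.1892 z@.07 0.1845 slope -0.0157 ymax [0.04733481 0.04987461 0.04993394 0.04998872] ymin [-0.09943928 -0.09940443 -0.09932299]
gap n 66 slope 0.0525 x@-.23 0.5293 x@.07 0.5451 x@.18 0.5509 ztop@-.23 0.1872 z@.07 0.1861 slope -0.0035 ymax [0.12734456 0.12743004 0.12745613 0.1276299 ] ymin [0.08871879 0.08872585 0.08873401]
```

View pics/ins1_top_z.png

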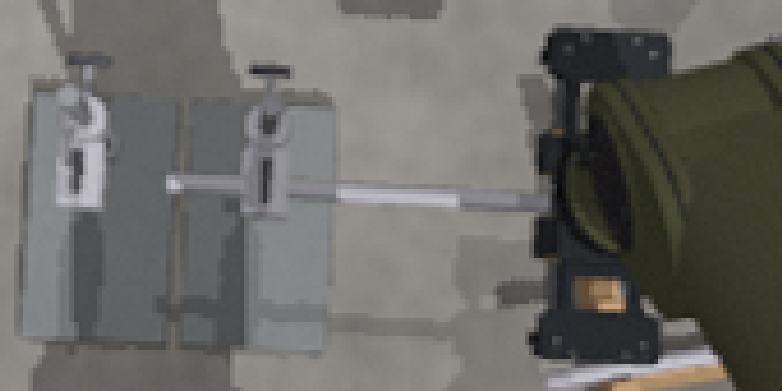

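View pics/ins1_side.png

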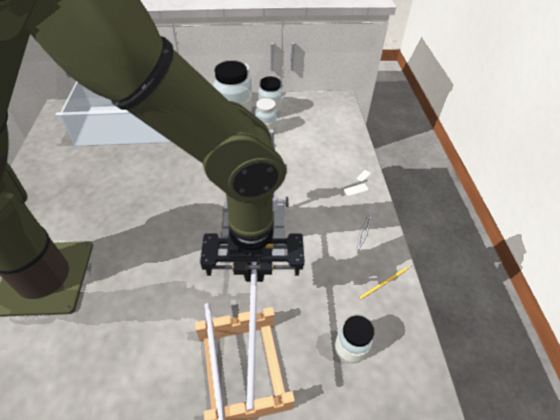

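No contact on passing the first clamp; the tip is in the gap at crop (175,183). I'll check the lateral centring with sub-pixel edges before the second clamp.

Run:
```python
from h import *
c=dict(np.load('pics/ins1_top.npz')); W=cloud(c)
np.set_printoptions(linewidth=200)
for pt in ([.5456,.0695,.199],[.5266,.0705,.199],[.5646,.0685,.199],[.5515,.179,.199],[.5456,.0695,.18],[.5515,.179,.18]): print(pt,proj(c,pt).round(2))
g=c['image'].astype(int).mean(2)
for cols in (range(279,288),range(238,247)):
    print(list(cols)); 
    for r in range(207,232): print(r,g[r,list(cols)].astype(int),np.round(W[r,list(cols),2]*1000).astype(int))
```

```text
[0.5456, 0.0695, 0.199] [[282.05 219.47]]
[0.5266, 0.0705, 0.199] [[281.68 226.43]]
[0.5646, 0.0685, 0.199] [[282.42 212.55]]
[0.5515, 0.179, 0.199] [[241.9  217.23]]
[0.5456, 0.0695, 0.18] [[281.92 220.  ]]
[0.5515, 0.179, 0.18] [[242.44 217.79]]
[279, 280, 281, 282, 283, 284, 285, 286, 287]
207 [151 134  91  59  62  70 122 145 136] [199 197 231 241 244 227 198 199 199]
208 [149 145 111  67  58  85 130 147 133] [198 200 207 215 218 201 200 195 201]
209 [140 139 120 103 105 128 144 141 128] [200 202 198 202 199 201 201 197  14]
210 [123 129 121 119 119 137 148 132 123] [201 202 199 204 200 195 203 194  16]
211 [126 120 111 116 119 121 117 126 135] [193 197 198 201 200 200 195 193  16]
212 [140 126 114 113 112 130 140 141 139] [200 197 196 196 194 196 193  13  15]
213 [138 123 121 122 121 138 150 148 143] [195 200 201 196 200 203 201 199  14]
214 [136 122 110  86  87 131 151 148 144] [199 201 226 223 226 203 202 198   9]
215 [135 122  99  53  65 129 152 149 142] [202 197 227 232 225 201 203 201  14]
216 [125 123  98  50  75 132 151 150 142] [199 199 227 224 225 200 202 201  15]
217 [1
[... 2653 characters left out ...]
21 122 124 124 130 131] [                  10                   13                   13                   13                   15                   14                   16 -9223372036854775808                   16]
226 [135 135 117  98  90  80  82  85  97] [10 17 13 12 12 18 13 15 15]
227 [137 138 120  99  89  79  80  78  92] [12 17 12 14 12 17 15 15 14]
228 [136 132 107  85  82  81  80  80  92] [18 14 16 20 16 12 19 18 14]
229 [136 130 101  78  79  81  80  82  93] [14 15 14 11 17 14 15 13 13]
230 [136 129 102  78  80  80  82  80  84] [13 13 15 15 15 16 12 17 13]
231 [129 121 102  78  81  81  80  83  78] [13  9 14 18 13 20 17 15 17]<stdin>:8: RuntimeWarning: invalid value encountered in cast
```

The clamp edges fall where predicted (rows 226 and 224), so the rod is centred to within about 0.5 mm. I'll continue through the second clamp.

Run:
```python
from h import *
r=env.servo_line(tcp_for(BF-bd(aB)*.145,aB),velocity=.04,contact_N=5); st(f'entry2 {r}')
if not r:
    r=env.servo_line(tcp_for(BF-bd(aB)*.097,aB),velocity=.04,contact_N=5); st(f'end {r}')
env.wait(.4); st()
c=snap('top','fin_top'); snap('side','fin_side')
i=cv2.imread('pics/fin_top.png')[180:265,205:375]; cv2.imwrite('pics/fin_top_z.png',cv2.resize(i,None,fx=4.6,fy=4.6,interpolation=cv2.INTER_NEAREST))
from b import rodfit
rodfit(cloud(c),-.0,.055,tag='front',x0=.535,yr=-.13); rodfit(cloud(c),.088,.16,tag='gap'); rodfit(cloud(c),.195,.26,tag='tip')
for cam in ('top','side'):
  for t in ('long_rod_mid','short_rod_mid','specimen_jar','small_jar'):
    print(cam,t,[(np.round(r['centre'],4),round(r['p'],2)) for r in spotter.spot_point(t,cam)][:2])
```

```text
entry2 False t12.83 tcp [ 0.5377 -0.0758  0.161 ] F [-0.1 -0.1 -2.3] M [-0.11 -0.06  0.01] w0.0099
end False t14.18 tcp [ 0.5403 -0.0278  0.161 ] F [ 0.   0.5 -1.8] M [-0.05 -0.04  0.03] w0.0102
 t14.58 tcp [ 0.5404 -0.0274  0.161 ] F [-0.1 -0.3 -1.8] M [ 0.01 -0.07  0.  ] w0.0099
front n 83 slope 0.0728 x@-.23 0.5239 x@.07 0.5457 x@.18 0.5537 ztop@-.23 0.1882 z@.07 0.1857 slope -0.0082 ymax [0.05271576 0.0527273  0.05276265 0.05288508] ymin [2.93093576e-05 4.20265393e-04 2.68436400e-03]
gap n 110 slope 0.0540 x@-.23 0.5288 x@.07 0.5450 x@.18 0.5509 ztop@-.23 0.1888 z@.07 0.1867 slope -0.0070 ymax [0.15763797 0.15766355 0.15773387 0.15789983] ymin [0.08872156 0.08873006 0.08873592]
tip n 43 slope 0.0708 x@-.23 0.5212 x@.07 0.5424 x@.18 0.5502 ztop@-.23 0.2157 z@.07 0.1957 slope -0.0666 ymax [0.22106313 0.22132917 0.22139085 0.22157326] ymin [0.1957731  0.19607819 0.19632509]
top long_rod_mid []
top short_rod_mid []
top specimen_jar [(array([ 0.7418, -0.2226, -0.0021]), 0.62), (array([0.5529, 0.1765, 0.1809]), 0.25)]
top small_jar [(array([0.5253, 0.4463, 0.003 ]), 0.55)]
side long_rod_mid [(array([ 0.5398, -0.0299,  0.1819]), 0.69), (array([ 0.7463, -0.2165, -0.0017]), 0.24)]
side short_rod_mid [(array([ 0.4482, -0.2707,  0.0547]), 0.64), (array([ 0.7446, -0.2203,  0.0045]), 0.53)]
side specimen_jar [(array([ 0.7441, -0.2192,  0.0034]), 0.89)]
side small_jar []
```

View pics/fin_top_z.png

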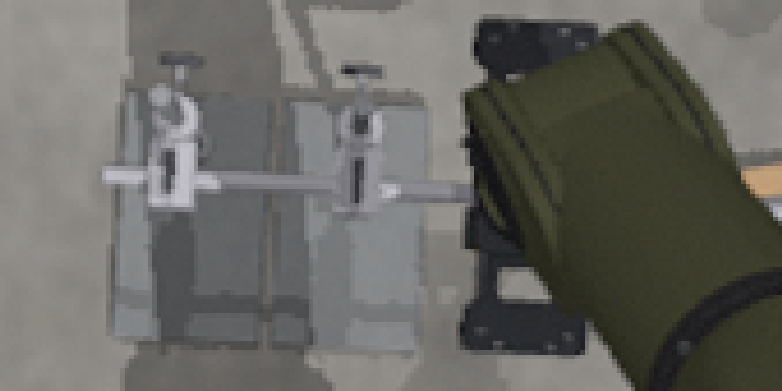

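View pics/fin_side.png

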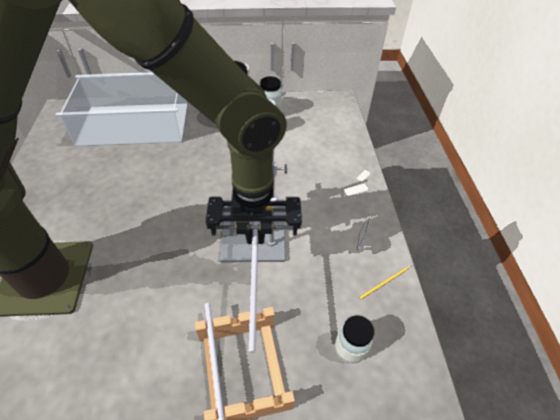

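The rod shows on both sides of the second clamp: the tip is at crop (103,175) and the block's far face at about (148,175), giving 27–31 mm of protrusion. Wrist forces are unchanged from free air, so I'm handing in.

Run:
```python
from h import *
st(); print(env.close_job())
```

```text
t15.08 tcp [ 0.5404 -0.0274  0.161 ] F [ 0.1  0.2 -2.2] M [-0.03 -0.08 -0.02] w0.0095
the job is handed in; nothing more can be done
None
```

I gripped the long rod at its middle, lifted it from the rack and slid it through both clamp bores without touching them. I handed the job in at about 15 s, still gripping the rod, held still and level.

**Last checks:**
- **Protrusion:** the tip is about 27–31 mm past the second clamp.
- **Alignment:** the rod axis was within about 1 mm of the measured bore line in x, and within about 1 mm in height in the gap between the clamps.
- **Contact:** wrist force stayed at its free-air value with the rod's weight (about −2 N in z), and no contact stop triggered.
- **Short rod and specimen jar:** the networks put both within about 5 mm of where they started. The short rod showed only in the side view.
- **Small jar:** unmoved in the top view (within about 6 mm). It was not found in the side view, where the arm covers it.

**Weak or missing checks:**
- The top view could not find the middles of either rod because the arm covers them.
- The local fits on the short visible pieces of rod beside the clamps were noisy: 0.07 slope against 0.054 from the longer piece between the clamps. The height fit on the tip piece was not usable.

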